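# Stroke-test three syringes and tag the one that sticks

## Robot

A 6-joint arm with a two-finger parallel gripper is mounted at the origin on a cart in front of the work surface, level with it; the furniture and walls round the work are solid. World frame = base frame: x ahead of the robot, y to its left, z up, the work surface at z = 0. Lengths are in mm, angles in rad, forces in N, time in s.
With the tool pointing down it reaches from about 350 to 775 mm from the base axis. Payload 7.3 kg.
Tool frame: the origin (TCP) lies at the very end of the fingers, on their centre line; the grasp point (between the pads) lies 19 mm behind it; z points along the fingers, y is the line along which they close (so a half turn about z gives the same grasp; the last joint's range is limited). The gripper opens to 92 mm and grips with 3 to 60 N. Pads are 19 mm wide; open, the fingers measure 130 mm over their backs; the gripper's body (75 mm by 190 mm) begins 47 mm behind the grasp point.
Start: joints at [1.09, 0.342, 1.524, -0, 1.275, -0.146], TCP at [172.491, 495.875, 226.741] pointing down, gripper open.
Joint ranges: [-2.53, 2.53], [-0.77, 2.02], [0.04, 2.7], [-1, 4.14], [0.28, 2.66], [-3.11, 3.11]. Speed limits (rad/s): [2.57, 2.57, 3.14, 3.14, 3.14, 3.14].

## Interface

Orientations are given as [roll, pitch, yaw] about the fixed x, y, z axes, in that order (R = Rz(yaw) Ry(pitch) Rx(roll)).
In Python, from plant import bot gives the robot as it stands.
- The arm moves only by the tool send_rows, never from a script. Its argument "rows" is a list of rows, each an object of numbers: "x", "y", "z": the shift along the tool's x, y, z in units of 0.2 m (1.0 is 0.2 m); "ax", "ay", "az": the turn, a rotation vector about the tool's x, y, z in units of 60 degrees (1.0 is 60 degrees); "jaw": the opening, from -1 (shut) to 1 (fully open), so that 0 is half open. In form: [{"x": .., "y": .., "z": .., "ax": .., "ay": .., "az": .., "jaw": ..}, ...]. A call has exactly 10 rows; each row is the pose to reach, as a shift and turn from the pose commanded when the call began, along the tool's axes at that moment; what a row does not reach only later rows make up. A row lasts 1/8 s, in which the tool goes at most 62.5 mm and 10.7 degrees, less where a joint would pass 70% of its speed; a pose out of reach is approached as far as the arm can. A call with a number of a shift or a turn outside -1 to 1 is refused whole. A call with a gripper value outside its range is refused whole. The fingers move at their own pace and stop on an object; the grip force is fixed at half the most. Time passes only in rows, so rows that repeat a pose let the fingers close, or fill a call up. It gives the time, the measured TCP pose, the force, the opening and the grip force at its end, in the units of the state.
- bot.get_obs(): the state, without advancing time (a new reading comes with each control period).
- bot.capture(name): name is "side" or "top" or "wrist"; returns (picture, depth): 400x640x3 uint8, red, green, blue; 400x640 float32, mm along the optical axis (not along the pixel's ray), 0 where there is no reading.
- bot.camera_model(name): a dict with "vertical_fov" (degrees; the focal length in pixels is half the picture's height over the tangent of half this angle, whatever the lens; pixels are square), "cx", "cy" (the principal point, pixels), "R" (3x3) and "t" (3): a world point X has camera coordinates R X + t; the wrist camera has in their place "T_tool_cam" (4x4, takes a point from camera to tool coordinates, whose origin is the TCP and whose axes are the flange's). Camera axes: x right, y down, z forward; pixel columns grow to the right and rows downward; lengths in mm; the calibration is good to about 2 mm. The wrist camera is an equidistant fisheye: a pixel r from the principal point sees the ray r / f radians off the axis. A picture is of the moment at which its call begins: read the wrist's pose just before it. camera_model takes no time and is no camera call.
- bot.close_job(): hands the job in; it is judged then, once.
The state is a dict: "time": time; "joint_positions": joint angles; "dq": joint speeds; "tau": joint torques, N m; "tool_pos": TCP position; "tcp_rot": TCP orientation; "contact_force": force on the tool from outside, world axes, zero at the start; "moment": the same for the moment, N m; "grip_width": finger opening in mm; "finger_force": force on a finger pad.
Only numpy, scipy, OpenCV 4.12 (cv2) and the standard library are available. Lean on these libraries where they do the work, as an engineer would, in place of code of your own. Each camera call takes 0.05 s, during which the arm holds its last target. There are 200 camera calls.

## Task

Test the three clamped syringes by pressing each plunger straight down through its stroke: two go fully home and must be left there, and one jams part way; press that one down until it stops, but do not force it. Only when all three have been tested, take the red reject tag from its holder and hang it by its window on the hook of the stand whose plunger jammed, letting it hang freely. Do not disturb the timer and the marker.

Things in the scene. Friction and masses are not known exactly. Their poses are not given: they have to be found in the camera images.
- stand_a: Grey test stand fixed to the bench, base 130 x 90 x 10 mm, with an upright clear syringe (24 mm barrel, white plunger; axis at x +45 mm, y 0) behind a steel hook. Origin on the bench surface; its -x side, where the hook points, faces the robot within about 0.25 rad. The stands look alike; which syringe jams is hidden and is found only by pressing. 40 N of pressing counts as forcing.
- plunger_a (a joint): How far this plunger is pushed straight down, m; starts at 0 to 0.006 and stays where it is left. It slides at about 3.5 N. A good one goes down to its stop at 0.040, with its thumb disc 9 mm above the barrel's white flange (disc top 143 mm above the bench); the jamming one stops dead less than half way.
- thumb_a (a point): Centre of the top face of this plunger's round thumb disc (32 mm diameter, 5 mm thick): the place to press. 183 mm above the bench at plunger value 0; goes down with the plunger. The disc is cushioned: pressed against a stopped plunger it yields up to 6 mm, at 5 N rising to 23 N, and springs back.
- hook_a (a point): Top of this stand's hook, mid-way along its level part, 104 mm above the bench: here the tag's bar rests. Axes as the stand's. An 8 mm bar runs level 50 mm from a post 26 mm behind this point towards the stand's -x, then turns up: its free tip ends 34 mm in front of this point and 16 mm higher. The syringe axis is 76 mm behind (+x).
- stand_b: Grey test stand fixed to the bench, base 130 x 90 x 10 mm, with an upright clear syringe (24 mm barrel, white plunger; axis at x +45 mm, y 0) behind a steel hook. Origin on the bench surface; its -x side, where the hook points, faces the robot within about 0.25 rad. The stands look alike; which syringe jams is hidden and is found only by pressing. 40 N of pressing counts as forcing.
- plunger_b (a joint): How far this plunger is pushed straight down, m; starts at 0 to 0.006 and stays where it is left. It slides at about 3.5 N. A good one goes down to its stop at 0.040, with its thumb disc 9 mm above the barrel's white flange (disc top 143 mm above the bench); the jamming one stops dead less than half way.
- thumb_b (a point): Centre of the top face of this plunger's round thumb disc (32 mm diameter, 5 mm thick): the place to press. 183 mm above the bench at plunger value 0; goes down with the plunger. The disc is cushioned: pressed against a stopped plunger it yields up to 6 mm, at 5 N rising to 23 N, and springs back.
- hook_b (a point): Top of this stand's hook, mid-way along its level part, 104 mm above the bench: here the tag's bar rests. Axes as the stand's. An 8 mm bar runs level 50 mm from a post 26 mm behind this point towards the stand's -x, then turns up: its free tip ends 34 mm in front of this point and 16 mm higher. The syringe axis is 76 mm behind (+x).
- stand_c: Grey test stand fixed to the bench, base 130 x 90 x 10 mm, with an upright clear syringe (24 mm barrel, white plunger; axis at x +45 mm, y 0) behind a steel hook. Origin on the bench surface; its -x side, where the hook points, faces the robot within about 0.25 rad. The stands look alike; which syringe jams is hidden and is found only by pressing. 40 N of pressing counts as forcing.
- plunger_c (a joint): How far this plunger is pushed straight down, m; starts at 0 to 0.006 and stays where it is left. It slides at about 3.5 N. A good one goes down to its stop at 0.040, with its thumb disc 9 mm above the barrel's white flange (disc top 143 mm above the bench); the jamming one stops dead less than half way.
- thumb_c (a point): Centre of the top face of this plunger's round thumb disc (32 mm diameter, 5 mm thick): the place to press. 183 mm above the bench at plunger value 0; goes down with the plunger. The disc is cushioned: pressed against a stopped plunger it yields up to 6 mm, at 5 N rising to 23 N, and springs back.
- hook_c (a point): Top of this stand's hook, mid-way along its level part, 104 mm above the bench: here the tag's bar rests. Axes as the stand's. An 8 mm bar runs level 50 mm from a post 26 mm behind this point towards the stand's -x, then turns up: its free tip ends 34 mm in front of this point and 16 mm higher. The syringe axis is 76 mm behind (+x).
- tag_holder: Grey block 52 x 92 x 26 mm fixed to the bench, with a slot along its y axis (12 mm wide, 18 mm deep, floor 8 mm above the bench) in which the red tag stands upright at the start. Origin at the centre of its underside.
- tag_grip (a point): Centre of the grip tab (14 mm in x, 22 in y, 40 tall) topping the loose red tag; 106 mm above the bench at the start. The tag is a rigid plate 10 mm thick (x, its normal), 60 wide (y), 114 tall (z), 60 g, alike front and back. From the top: tab, bar 10 mm tall, window through the plate (44 wide, 33 high), plain lower plate 31 mm tall.
- tag_bar (a point): Middle of the underside of the red tag's bar (upper edge of the window), 34 mm below point tag_grip and 64 mm above the tag's lower edge; axes as the tag's. This edge rests on the hook when the tag hangs.
- timer: Loose white bench timer 70 x 66 x 18 mm, a bystander. Origin at the centre of its underside.
- marker: Loose white marker pen with black cap, 17 x 131 x 19 mm, a bystander. Origin at the centre of its underside.
- tag: The red tag itself (see point tag_grip); origin at the centre of its lower edge.
Mind the look-alikes: they are no part of the job. Of the things that look like the tag, the larger one is meant.

How it is judged:
By the outcome, as a careful person would: the job done as asked, in the order asked, and still so for the second after the job is handed in, with the robot touching nothing.
It also fails if it takes over 56 s, if anything falls off the work surface, if the arm or the gripper's body presses on something with over 40 N, if the wrist force passes 120 N, or if a joint passes its speed limit or range.

## Working session

There is one attempt and no reset: what is moved stays moved. The work goes in short steps, Python scripts to look and compute and a tool call to move; the robot and the scene stay as the last step left them, time stands still between calls to the robot, and variables do not carry over. Pictures are saved under pics/ and viewed, at most 10 in all, crops included, and the job is handed in when it is done.

Besides the shell and the picture viewer there is one more tool, called after "Call:" as a command line: name --argument value ..., lists and objects as JSON in quotes. send_rows: Moves the arm, as the interface text tells. Its arguments: {"type":"object","properties":{"rows":{"type":"array","items":{"type":"object","properties":{"x":{"type":"number","minimum":-1,"maximum":1},"y":{"type":"number","minimum":-1,"maximum":1},"z":{"type":"number","minimum":-1,"maximum":1},"ax":{"type":"number","minimum":-1,"maximum":1},"ay":{"type":"number","minimum":-1,"maximum":1},"az":{"type":"number","minimum":-1,"maximum":1},"jaw":{"type":"number"}}}}},"required":["rows"]}

```bash
ls; mkdir -p pics; python3 - <<'E'
from plant import bot
import cv2,numpy as np
print(bot.get_obs())
for n in("top","side"):
    im,d=bot.capture(n); np.savez(f"{n}0.npz",im=im,d=d); cv2.imwrite(f"pics/{n}0.png",im[:,:,::-1]); print(n,bot.camera_model(n))
print(bot.camera_model("wrist"))
E
```

```text
pics
{'time': 0.0, 'joint_positions': array([ 1.08999773e+00,  3.42732956e-01,  1.52502577e+00,  2.07505524e-05,
        1.27537877e+00, -1.45996564e-01]), 'dq': array([-0.00105001, -0.00012816,  0.0020412 , -0.00025342, -0.00146206,
        0.00184943]), 'tau': array([ 2.16288463e-04, -4.31235695e+01, -2.44220817e+01,  7.18708173e-02,
        5.56337577e-02, -1.20678492e-04]), 'tool_pos': array([172.28783114, 495.49711563, 226.036592  ]), 'tcp_rot': array([-3.14006714e+00, -2.44371793e-04,  2.80678438e+00]), 'contact_force': array([-0.32692792, -0.82378655,  0.18213613]), 'moment': array([ 0.00565898,  0.01661179, -0.02992198]), 'finger_force': 0.0, 'grip_width': 91.52863801612206}
top {'vertical_fov': 57.41196578436537, 'cx': 318.32642799194343, 'cy': 201.8255086737984, 'R': array([[ 0.0230618 , -0.99963547,  0.01403875],
       [-0.99542075, -0.02426307, -0.09245988],
       [ 0.0927668 , -0.01184217, -0.99561744]]), 't': array([ -82.11602369,  478.12287765, 1283.8559434 ])}
side {'vertical_fov': 56.29052041755697, 'cx': 322.2942901517168, 'cy': 203.7267050301964, 'R': array([[ 0.87685657, -0.48051113,  0.01521856],
       [-0.26498132, -0.50947739, -0.81866824],
       [ 0.40113272,  0.71382199, -0.57406507]]), 't': array([-452.38176264,  194.13842187,  887.84673528])}
{'vertical_fov': 65.70646984690485, 'cx': 323.5110698668432, 'cy': 199.34544516308023, 'T_tool_cam': array([[-4.86833896e-04, -9.62006336e-01, -2.73026688e-01,
         7.35731553e+01],
       [ 9.99997816e-01,  8.65479230e-05, -2.08804673e-03,
        -1.18628663e+00],
       [ 2.03234408e-03, -2.73027108e-01,  9.62004193e-01,
        -1.58162827e+02],
       [ 0.00000000e+00,  0.00000000e+00,  0.00000000e+00,
         1.00000000e+00]])}
```

View pics/top0.png

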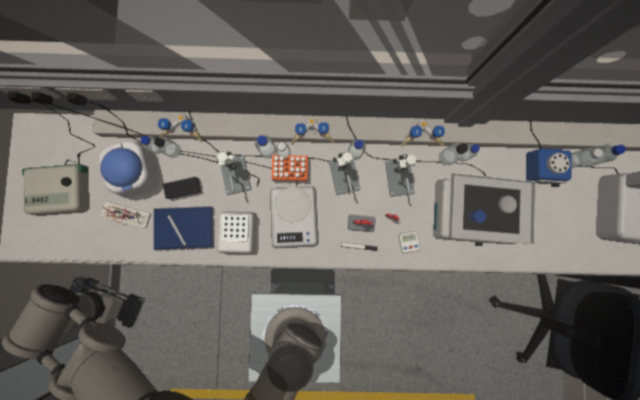

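View pics/side0.png

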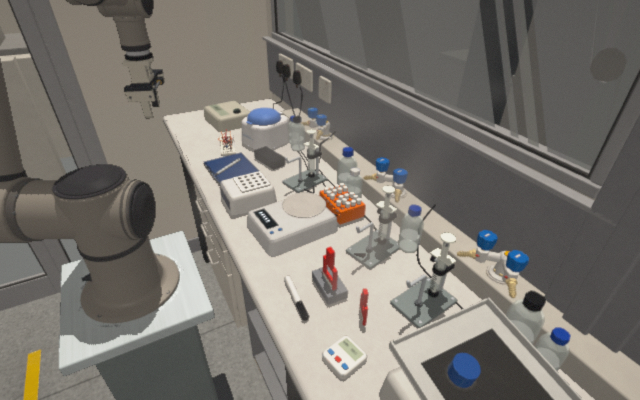

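```bash
cat > h.py <<'E'
import numpy as np,cv2
from plant import bot
from scipy.spatial.transform import Rotation as Rn
def cam(n):
    m=bot.camera_model(n); f=200/np.tan(np.radians(m['vertical_fov']/2)); return m,f
def cloud(n,d):
    m,f=cam(n); v,u=np.mgrid[0:400,0:640]
    P=np.stack([(u-m['cx'])/f*d,(v-m['cy'])/f*d,d],-1)
    return (P-m['t'])@m['R']
def proj(n,X):
    m,f=cam(n); c=np.atleast_2d(X)@m['R'].T+m['t']; return c[:,:2]/c[:,2:]*f+[m['cx'],m['cy']]
def wpose(o):
    return Rn.from_euler('xyz',o['tcp_rot']).as_matrix(),np.array(o['tool_pos'])
def wrays(uv,o):
    m,f=cam('wrist'); uv=np.atleast_2d(uv).astype(float)-[m['cx'],m['cy']]
    r=np.linalg.norm(uv,axis=1)+1e-9; th=r/f
    dc=np.c_[uv/r[:,None]*np.sin(th)[:,None],np.cos(th)]
    T=m['T_tool_cam']; R,p=wpose(o)
    return R@T[:3,3]+p, dc@(R@T[:3,:3]).T
def wplane(uv,z,o):
    c,d=wrays(uv,o); return c+d*((z-c[2])/d[:,2:])
def wproj(X,o):
    m,f=cam('wrist'); T=m['T_tool_cam']; R,p=wpose(o)
    c=((np.atleast_2d(X)-p)@R-T[:3,3])@T[:3,:3]
    r=np.linalg.norm(c[:,:2],axis=1)+1e-9; th=np.arctan2(r,c[:,2])
    return c[:,:2]/r[:,None]*(th*f)[:,None]+[m['cx'],m['cy']]
E
python3 - <<'E'
from h import *
for n in("top","side"):
    z=np.load(n+"0.npz"); P=cloud(n,z['d'])
    im=z['im'].astype(int)
    ok=(z['d']>0)&(P[...,0]>250)&(P[...,0]<800)&(abs(P[...,1])<650)
    m=ok&(P[...,2]>165)&(P[...,2]<195)
    k,l,s,c=cv2.connectedComponentsWithStats(m.astype(np.uint8))
    for i in range(1,k):
        if s[i,4]>5: print(n,'hi',c[i].round(),s[i,4],P[l==i].mean(0).round(),im[l==i].mean(0).round())
    red=ok&(im[...,0]>110)&(im[...,1]<70)&(im[...,2]<80)
    k,l,s,c=cv2.connectedComponentsWithStats(red.astype(np.uint8))
    for i in range(1,k):
        if s[i,4]>15: print(n,'red',c[i].round(),s[i,4],P[l==i].mean(0).round(),P[l==i].max(0).round(),P[l==i].min(0).round())
im=cv2.imread('pics/top0.png')[135:260,205:430]; a=cv2.resize(im,None,fx=3.4,fy=3.4,interpolation=cv2.INTER_CUBIC)
cv2.imwrite('pics/c1.png',a)
E
```

```text
top hi [116.  97.] 118 [786. 586. 182.] [63. 61. 59.]
top hi [319. 103.] 1175 [787. -63. 180.] [58. 56. 55.]
top hi [496. 112.] 26 [ 772. -637.  179.] [54. 52. 52.]
top hi [159. 120.] 6 [718. 451. 167.] [ 70.  96. 135.]
top hi [164. 123.] 46 [711. 436. 167.] [ 64.  92. 133.]
top hi [186. 125.] 52 [706. 364. 167.] [ 62.  91. 134.]
top hi [300. 128.] 35 [707.  -3. 167.] [ 70.  97. 139.]
top hi [323. 128.] 40 [707. -79. 167.] [ 71.  96. 136.]
top hi [418. 129.] 32 [ 711. -386.  167.] [ 68.  93. 132.]
top hi [439. 129.] 33 [ 714. -458.  167.] [ 66.  93. 134.]
top hi [413. 132.] 6 [ 703. -371.  167.] [ 51.  84. 132.]
top hi [222. 156.] 78 [603. 241. 177.] [207. 207. 193.]
top hi [347. 156.] 78 [ 612. -156.  181.] [201. 199. 185.]
top hi [411. 159.] 73 [ 610. -361.  181.] [199. 197. 183.]
top hi [479. 216.] 125 [ 435. -581.  171.] [ 54.  68. 104.]
top red [363. 222.] 47 [ 408. -221.   90.] [ 413. -196.  125.] [ 404. -260.   25.]
side hi [497. 210.] 4087 [ 782. -271.  180.] [83. 81. 79.]
side hi [313. 109.] 28 [710. 433. 167.] [ 79. 105. 142.]
side hi [321. 116.] 31 [706. 362. 167.] [ 86. 109. 144.]
side hi [311. 131.] 44 [602. 238. 177.] [198. 195. 180.]
side hi [382. 160.] 59 [705.  -7. 167.] [ 57. 105. 158.]
side hi [400. 171.] 60 [711. -81. 167.] [ 77. 110. 157.]
side hi [388. 190.] 96 [ 610. -158.  180.] [204. 200. 187.]
side hi [488. 235.] 128 [ 707. -385.  167.] [ 49. 107. 166.]
side hi [448. 238.] 154 [ 607. -363.  181.] [212. 210. 197.]
side hi [518. 256.] 163 [ 709. -460.  167.] [ 48. 108. 167.]
side hi [449. 315.] 13 [ 481. -502.  166.] [196. 190. 177.]
side hi [397. 338.] 11 [ 375. -496.  166.] [200. 193. 181.]
side hi [466. 366.] 616 [ 431. -584.  172.] [ 49.  82. 138.]
side red [338. 214.] 107 [567.  -4.  21.] [591.  71.  43.] [556. -32.   3.]
side red [329. 264.] 252 [ 407. -228.   81.] [ 414. -199.  124.] [ 402. -257.   33.]
side red [364. 311.] 87 [ 427. -344.   35.] [ 441. -318.   69.] [ 421. -356.    4.]
```

View pics/c1.png

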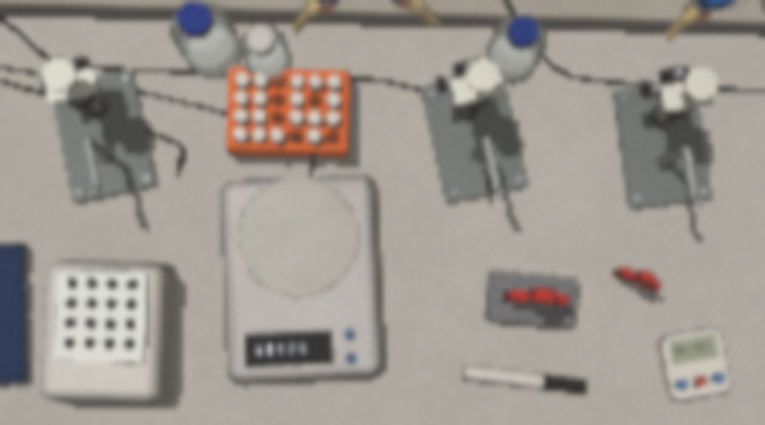

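Top crop c1 (crop pixels): the stands are at (105,135), (475,140) and (660,145), with white thumb discs at (60,78), (483,75) and (702,83). Tag candidates in the full top picture:
- The tag in the grey holder, (362,223). It is the larger one and its top is at 125 mm.
- The small loose look-alike, (392,217), about 69 mm tall.

The orange rack and the timer's buttons also show red. I choose the tag in the holder. I'll move to the left stand first.

Call:
send_rows --rows '[{"x": -0.1, "y": -0.05, "az": 0.06, "jaw": -1}, {"x": -0.2, "y": -0.1, "az": 0.12, "jaw": -1}, {"x": -0.32, "y": -0.16, "az": 0.2, "jaw": -1}, {"x": -0.44, "y": -0.22, "az": 0.27, "jaw": -1}, {"x": -0.56, "y": -0.28, "az": 0.34, "jaw": -1}, {"x": -0.68, "y": -0.34, "az": 0.41, "jaw": -1}, {"x": -0.8, "y": -0.4, "az": 0.48, "jaw": -1}, {"x": -0.9, "y": -0.45, "az": 0.54, "jaw": -1}, {"x": -1, "y": -0.5, "az": 0.6, "jaw": -1}, {"x": -1, "y": -0.5, "az": 0.6, "jaw": -1}]'

```text
schema error: expected keys x, y, z, ax, ay, az, jaw
```

Call:
send_rows --rows '[{"x": -0.1, "y": 0.08, "z": 0, "az": 0.06, "jaw": -1}, {"x": -0.2, "y": 0.17, "z": 0, "az": 0.12, "jaw": -1}, {"x": -0.32, "y": 0.27, "z": 0.02, "az": 0.2, "jaw": -1}, {"x": -0.44, "y": 0.37, "z": 0.04, "az": 0.27, "jaw": -1}, {"x": -0.56, "y": 0.47, "z": 0.06, "az": 0.34, "jaw": -1}, {"x": -0.68, "y": 0.58, "z": 0.08, "az": 0.4, "jaw": -1}, {"x": -0.8, "y": 0.68, "z": 0.1, "az": 0.46, "jaw": -1}, {"x": -0.9, "y": 0.77, "z": 0.1, "az": 0.52, "jaw": -1}, {"x": -1, "y": 0.85, "z": 0.1, "az": 0.58, "jaw": -1}, {"x": -1, "y": 0.85, "z": 0.1, "az": 0.58, "jaw": -1}]'

```text
schema error: expected keys x, y, z, ax, ay, az, jaw
```

```bash
cat > look.py <<'E'
import sys
from h import *
o=bot.get_obs(); im,d=bot.capture('wrist'); n=sys.argv[1]
np.savez(n+'.npz',im=im,d=d,tool_pos=o['tool_pos'],tcp_rot=o['tcp_rot'])
cv2.imwrite(f'pics/{n}.png',im[:,:,::-1]); print(o['time'],o['tool_pos'],o['tcp_rot'],o['contact_force'])
# cloud: depth along optical axis
v,u=np.mgrid[0:400,0:640]; c,r=wrays(np.c_[u.ravel(),v.ravel()],o)
R,_=wpose(o); zc=(R@cam('wrist')[0]['T_tool_cam'][:3,:3])[:,2]
P=(c+r*(d.ravel()/(r@zc))[:,None]).reshape(400,640,3); np.save(n+'P.npy',P)
a=im.astype(int); m=(d>0)&(P[...,2]>135)&(P[...,2]<190)&(a.min(2)>130)
k,l,s,ce=cv2.connectedComponentsWithStats(m.astype(np.uint8))
for i in range(1,k):
    if s[i,4]>60: q=P[l==i]; print('white',ce[i].round(),s[i,4],np.median(q,0).round(1),q.min(0).round(),q.max(0).round())
E
python3 look.py w1
```

```text
0.1 [172.33304856 495.52821272 226.11379484] [-3.14024988e+00 -1.87118345e-04  2.80675216e+00] [ 0.67369746  0.52757614 -0.14079481]
```

View pics/w1.png

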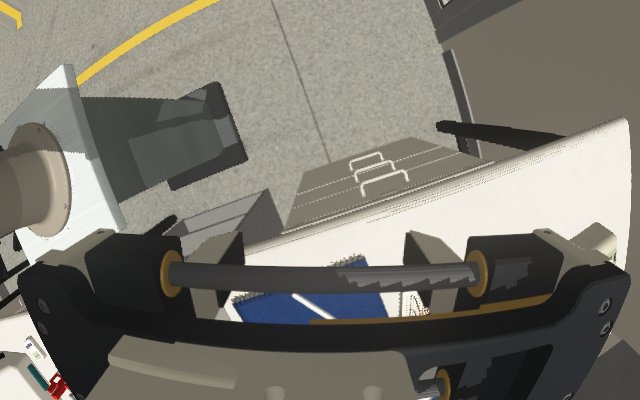

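The wrist view shows the start pose: the gripper fills the lower part and the blue notebook is at (310,295). Neither move ran, because every row needs all its keys. I'll resend them.

Call:
send_rows --rows '[{"x": -0.1, "y": -0.05, "z": 0, "ax": 0, "ay": 0, "az": 0.06, "jaw": -1}, {"x": -0.2, "y": -0.1, "z": 0, "ax": 0, "ay": 0, "az": 0.12, "jaw": -1}, {"x": -0.32, "y": -0.16, "z": 0, "ax": 0, "ay": 0, "az": 0.2, "jaw": -1}, {"x": -0.44, "y": -0.22, "z": 0, "ax": 0, "ay": 0, "az": 0.27, "jaw": -1}, {"x": -0.56, "y": -0.28, "z": 0, "ax": 0, "ay": 0, "az": 0.34, "jaw": -1}, {"x": -0.68, "y": -0.34, "z": 0, "ax": 0, "ay": 0, "az": 0.41, "jaw": -1}, {"x": -0.8, "y": -0.4, "z": 0, "ax": 0, "ay": 0, "az": 0.48, "jaw": -1}, {"x": -0.9, "y": -0.45, "z": 0, "ax": 0, "ay": 0, "az": 0.54, "jaw": -1}, {"x": -1, "y": -0.5, "z": 0, "ax": 0, "ay": 0, "az": 0.6, "jaw": -1}, {"x": -1, "y": -0.5, "z": 0, "ax": 0, "ay": 0, "az": 0.6, "jaw": -1}]'

```text
time: 1.4
tool_pos: [329.1, 334.9, 226.5]
tcp_rot: [-3.141, 0.0, 2.177]
contact_force: [-0.9, -0.3, 0.0]
grip_width: 0.7
finger_force: 0.0
```

Call:
send_rows --rows '[{"x": -0.1, "y": 0.08, "z": 0, "ax": 0, "ay": 0, "az": 0.06, "jaw": -1}, {"x": -0.2, "y": 0.17, "z": 0, "ax": 0, "ay": 0, "az": 0.12, "jaw": -1}, {"x": -0.32, "y": 0.27, "z": 0.02, "ax": 0, "ay": 0, "az": 0.2, "jaw": -1}, {"x": -0.44, "y": 0.37, "z": 0.04, "ax": 0, "ay": 0, "az": 0.27, "jaw": -1}, {"x": -0.56, "y": 0.47, "z": 0.06, "ax": 0, "ay": 0, "az": 0.34, "jaw": -1}, {"x": -0.68, "y": 0.58, "z": 0.08, "ax": 0, "ay": 0, "az": 0.4, "jaw": -1}, {"x": -0.8, "y": 0.68, "z": 0.1, "ax": 0, "ay": 0, "az": 0.46, "jaw": -1}, {"x": -0.9, "y": 0.77, "z": 0.1, "ax": 0, "ay": 0, "az": 0.52, "jaw": -1}, {"x": -1, "y": 0.85, "z": 0.1, "ax": 0, "ay": 0, "az": 0.58, "jaw": -1}, {"x": -1, "y": 0.85, "z": 0.1, "ax": 0, "ay": 0, "az": 0.58, "jaw": -1}]'

```text
time: 2.65
tool_pos: [582.8, 268.7, 205.8]
tcp_rot: [-3.141, 0.0, 1.571]
contact_force: [-0.3, 0.5, -0.6]
grip_width: 0.5
finger_force: 0.0
```

```bash
python3 look.py w2
```

```text
2.65 [582.81803022 268.68803188 205.79726632] [-3.14073123e+00  4.81521625e-05  1.57125720e+00] [-0.3166375   0.51847812 -0.59737108]
white [497.  91.] 85 [702.4 363.2 167. ] [695. 361. 165.] [709. 365. 169.]
```

View pics/w2.png

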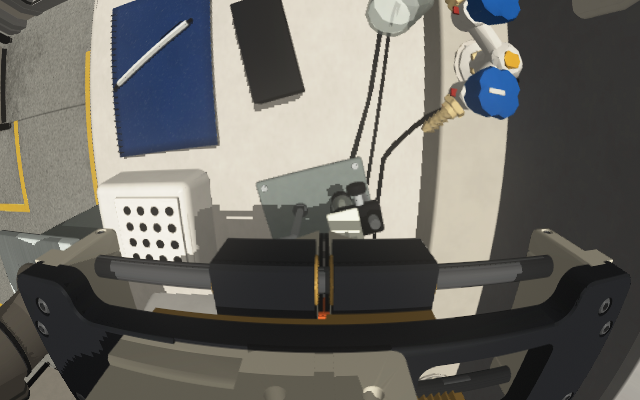

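w2: stand A's base is at (310,190). The disc itself is hidden behind the closed fingers at (323,310). I'll use the disc position that both fixed cameras agree on, and press.

Call:
send_rows --rows '[{"x": -0.05, "y": 0.035, "z": 0, "ax": 0, "ay": 0, "az": 0, "jaw": -1}, {"x": -0.1, "y": 0.07, "z": 0, "ax": 0, "ay": 0, "az": 0, "jaw": -1}, {"x": -0.14, "y": 0.1, "z": 0.02, "ax": 0, "ay": 0, "az": 0, "jaw": -1}, {"x": -0.14, "y": 0.1, "z": 0.06, "ax": 0, "ay": 0, "az": 0, "jaw": -1}, {"x": -0.14, "y": 0.1, "z": 0.1, "ax": 0, "ay": 0, "az": 0, "jaw": -1}, {"x": -0.14, "y": 0.1, "z": 0.13, "ax": 0, "ay": 0, "az": 0, "jaw": -1}, {"x": -0.14, "y": 0.1, "z": 0.145, "ax": 0, "ay": 0, "az": 0, "jaw": -1}, {"x": -0.14, "y": 0.1, "z": 0.155, "ax": 0, "ay": 0, "az": 0, "jaw": -1}, {"x": -0.14, "y": 0.1, "z": 0.165, "ax": 0, "ay": 0, "az": 0, "jaw": -1}, {"x": -0.14, "y": 0.1, "z": 0.17, "ax": 0, "ay": 0, "az": 0, "jaw": -1}]'

```text
time: 3.95
tool_pos: [602.2, 240.8, 172.9]
tcp_rot: [3.141, -0.0, 1.571]
contact_force: [-2.1, -0.1, 2.0]
grip_width: 0.2
finger_force: 1.2
```

Call:
send_rows --rows '[{"x": 0, "y": 0, "z": 0.003, "ax": 0, "ay": 0, "az": 0, "jaw": -1}, {"x": 0, "y": 0, "z": 0.006, "ax": 0, "ay": 0, "az": 0, "jaw": -1}, {"x": 0, "y": 0, "z": 0.009, "ax": 0, "ay": 0, "az": 0, "jaw": -1}, {"x": 0, "y": 0, "z": 0.012, "ax": 0, "ay": 0, "az": 0, "jaw": -1}, {"x": 0, "y": 0, "z": 0.015, "ax": 0, "ay": 0, "az": 0, "jaw": -1}, {"x": 0, "y": 0, "z": 0.018, "ax": 0, "ay": 0, "az": 0, "jaw": -1}, {"x": 0, "y": 0, "z": 0.021, "ax": 0, "ay": 0, "az": 0, "jaw": -1}, {"x": 0, "y": 0, "z": 0.025, "ax": 0, "ay": 0, "az": 0, "jaw": -1}, {"x": 0, "y": 0, "z": 0.025, "ax": 0, "ay": 0, "az": 0, "jaw": -1}, {"x": 0, "y": 0, "z": 0.025, "ax": 0, "ay": 0, "az": 0, "jaw": -1}]'

```text
time: 5.2
tool_pos: [602.5, 240.4, 167.6]
tcp_rot: [3.141, 0.0, 1.571]
contact_force: [-0.1, 1.6, 1.9]
grip_width: 0.3
finger_force: 0.5
```

Call:
send_rows --rows '[{"x": 0, "y": 0, "z": 0.003, "ax": 0, "ay": 0, "az": 0, "jaw": -1}, {"x": 0, "y": 0, "z": 0.006, "ax": 0, "ay": 0, "az": 0, "jaw": -1}, {"x": 0, "y": 0, "z": 0.009, "ax": 0, "ay": 0, "az": 0, "jaw": -1}, {"x": 0, "y": 0, "z": 0.012, "ax": 0, "ay": 0, "az": 0, "jaw": -1}, {"x": 0, "y": 0, "z": 0.015, "ax": 0, "ay": 0, "az": 0, "jaw": -1}, {"x": 0, "y": 0, "z": 0.018, "ax": 0, "ay": 0, "az": 0, "jaw": -1}, {"x": 0, "y": 0, "z": 0.021, "ax": 0, "ay": 0, "az": 0, "jaw": -1}, {"x": 0, "y": 0, "z": 0.024, "ax": 0, "ay": 0, "az": 0, "jaw": -1}, {"x": 0, "y": 0, "z": 0.027, "ax": 0, "ay": 0, "az": 0, "jaw": -1}, {"x": 0, "y": 0, "z": 0.027, "ax": 0, "ay": 0, "az": 0, "jaw": -1}]'

```text
time: 6.45
tool_pos: [602.4, 240.5, 162.2]
tcp_rot: [3.141, -0.0, 1.571]
contact_force: [0.5, 0.9, 1.7]
grip_width: 0.8
finger_force: 0.9
```

Call:
send_rows --rows '[{"x": 0, "y": 0, "z": 0.03, "ax": 0, "ay": 0, "az": 0, "jaw": -1}, {"x": 0, "y": 0, "z": 0.06, "ax": 0, "ay": 0, "az": 0, "jaw": -1}, {"x": 0, "y": 0, "z": 0.085, "ax": 0, "ay": 0, "az": 0, "jaw": -1}, {"x": 0, "y": 0, "z": 0.1, "ax": 0, "ay": 0, "az": 0, "jaw": -1}, {"x": 0, "y": 0, "z": 0.107, "ax": 0, "ay": 0, "az": 0, "jaw": -1}, {"x": 0, "y": 0, "z": 0.107, "ax": 0, "ay": 0, "az": 0, "jaw": -1}, {"x": 0, "y": 0, "z": -0.1, "ax": 0, "ay": 0, "az": 0, "jaw": -1}, {"x": -0.3, "y": 0, "z": -0.25, "ax": 0, "ay": 0, "az": 0, "jaw": -1}, {"x": -0.6, "y": 0, "z": -0.25, "ax": 0, "ay": 0, "az": 0, "jaw": -1}, {"x": -0.9, "y": 0.04, "z": -0.25, "ax": 0, "ay": 0, "az": 0, "jaw": -1}]'

```text
time: 7.7
tool_pos: [609.7, 59.4, 212.4]
tcp_rot: [-3.141, -0.0, 1.572]
contact_force: [0.8, 0.2, 0.8]
grip_width: 0.4
finger_force: 0.0
```

```bash
cat > discs.py <<'E'
from h import *
import sys
o=bot.get_obs(); print(o['time'],o['tool_pos'])
for n in ("top","side"):
    im,d=bot.capture(n); np.savez(sys.argv[1]+n+".npz",im=im,d=d); P=cloud(n,d)
    for g in ((603,240),(611,-157),(609,-362)):
        m=(d>0)&(np.hypot(P[...,0]-g[0],P[...,1]-g[1])<20)&(P[...,2]>125)&(im.min(2)>120)
        if m.sum()>4:
            q=P[m]; t=np.percentile(q[:,2],90); q=q[q[:,2]>t-4]; print(n,g,len(q),round(t,1),q.mean(0).round(1))
E
python3 discs.py s1
```

```text
7.7 [609.71351083  59.42353681 212.42088257]
top (603, 240) 53 145.9 [602.7 240.7 144.4]
top (611, -157) 64 183.4 [ 612.9 -155.9  182.1]
top (609, -362) 57 183.1 [ 610.5 -361.1  181.9]
side (603, 240) 38 144.8 [602.8 238.9 143.6]
side (611, -157) 80 182.6 [ 610.7 -158.3  182. ]
side (609, -362) 136 183.2 [ 607.9 -363.   182.5]
```

Call:
send_rows --rows '[{"x": -0.12, "y": 0, "z": 0, "ax": 0, "ay": 0, "az": 0, "jaw": -1}, {"x": -0.25, "y": 0, "z": 0, "ax": 0, "ay": 0, "az": 0, "jaw": -1}, {"x": -0.37, "y": 0.01, "z": 0, "ax": 0, "ay": 0, "az": 0, "jaw": -1}, {"x": -0.5, "y": 0.01, "z": 0, "ax": 0, "ay": 0, "az": 0, "jaw": -1}, {"x": -0.6, "y": 0.01, "z": 0, "ax": 0, "ay": 0, "az": 0, "jaw": -1}, {"x": -0.7, "y": 0.01, "z": 0.02, "ax": 0, "ay": 0, "az": 0, "jaw": -1}, {"x": -0.8, "y": 0.01, "z": 0.04, "ax": 0, "ay": 0, "az": 0, "jaw": -1}, {"x": -0.9, "y": 0.01, "z": 0.06, "ax": 0, "ay": 0, "az": 0, "jaw": -1}, {"x": -0.95, "y": 0.01, "z": 0.08, "ax": 0, "ay": 0, "az": 0, "jaw": -1}, {"x": -1, "y": 0.01, "z": 0.1, "ax": 0, "ay": 0, "az": 0, "jaw": -1}]'

```text
time: 9.05
tool_pos: [612.4, -139.9, 191.9]
tcp_rot: [-3.141, -0.0, 1.571]
contact_force: [-0.8, -0.2, 0.7]
grip_width: 0.5
finger_force: 0.0
```

Call:
send_rows --rows '[{"x": -0.045, "y": 0, "z": 0, "ax": 0, "ay": 0, "az": 0, "jaw": -1}, {"x": -0.085, "y": 0, "z": 0, "ax": 0, "ay": 0, "az": 0, "jaw": -1}, {"x": -0.085, "y": 0, "z": 0.02, "ax": 0, "ay": 0, "az": 0, "jaw": -1}, {"x": -0.085, "y": 0, "z": 0.04, "ax": 0, "ay": 0, "az": 0, "jaw": -1}, {"x": -0.085, "y": 0, "z": 0.05, "ax": 0, "ay": 0, "az": 0, "jaw": -1}, {"x": -0.085, "y": 0, "z": 0.06, "ax": 0, "ay": 0, "az": 0, "jaw": -1}, {"x": -0.085, "y": 0, "z": 0.065, "ax": 0, "ay": 0, "az": 0, "jaw": -1}, {"x": -0.085, "y": 0, "z": 0.07, "ax": 0, "ay": 0, "az": 0, "jaw": -1}, {"x": -0.085, "y": 0, "z": 0.077, "ax": 0, "ay": 0, "az": 0, "jaw": -1}, {"x": -0.085, "y": 0, "z": 0.077, "ax": 0, "ay": 0, "az": 0, "jaw": -1}]'

```text
time: 10.3
tool_pos: [612.5, -156.4, 176.7]
tcp_rot: [3.141, -0.0, 1.571]
contact_force: [0.4, 0.1, 0.3]
grip_width: 0.3
finger_force: 0.5
```

Call:
send_rows --rows '[{"x": 0, "y": 0, "z": 0.003, "ax": 0, "ay": 0, "az": 0, "jaw": -1}, {"x": 0, "y": 0, "z": 0.006, "ax": 0, "ay": 0, "az": 0, "jaw": -1}, {"x": 0, "y": 0, "z": 0.009, "ax": 0, "ay": 0, "az": 0, "jaw": -1}, {"x": 0, "y": 0, "z": 0.012, "ax": 0, "ay": 0, "az": 0, "jaw": -1}, {"x": 0, "y": 0, "z": 0.015, "ax": 0, "ay": 0, "az": 0, "jaw": -1}, {"x": 0, "y": 0, "z": 0.018, "ax": 0, "ay": 0, "az": 0, "jaw": -1}, {"x": 0, "y": 0, "z": 0.021, "ax": 0, "ay": 0, "az": 0, "jaw": -1}, {"x": 0, "y": 0, "z": 0.024, "ax": 0, "ay": 0, "az": 0, "jaw": -1}, {"x": 0, "y": 0, "z": 0.026, "ax": 0, "ay": 0, "az": 0, "jaw": -1}, {"x": 0, "y": 0, "z": 0.026, "ax": 0, "ay": 0, "az": 0, "jaw": -1}]'

```text
time: 11.55
tool_pos: [612.4, -156.4, 171.6]
tcp_rot: [3.142, -0.0, 1.571]
contact_force: [0.0, 1.0, 2.0]
grip_width: 0.4
finger_force: 0.9
```

Call:
send_rows --rows '[{"x": 0, "y": 0, "z": 0.003, "ax": 0, "ay": 0, "az": 0, "jaw": -1}, {"x": 0, "y": 0, "z": 0.006, "ax": 0, "ay": 0, "az": 0, "jaw": -1}, {"x": 0, "y": 0, "z": 0.009, "ax": 0, "ay": 0, "az": 0, "jaw": -1}, {"x": 0, "y": 0, "z": 0.012, "ax": 0, "ay": 0, "az": 0, "jaw": -1}, {"x": 0, "y": 0, "z": 0.015, "ax": 0, "ay": 0, "az": 0, "jaw": -1}, {"x": 0, "y": 0, "z": 0.018, "ax": 0, "ay": 0, "az": 0, "jaw": -1}, {"x": 0, "y": 0, "z": 0.021, "ax": 0, "ay": 0, "az": 0, "jaw": -1}, {"x": 0, "y": 0, "z": 0.024, "ax": 0, "ay": 0, "az": 0, "jaw": -1}, {"x": 0, "y": 0, "z": 0.026, "ax": 0, "ay": 0, "az": 0, "jaw": -1}, {"x": 0, "y": 0, "z": 0.026, "ax": 0, "ay": 0, "az": 0, "jaw": -1}]'

```text
time: 12.8
tool_pos: [612.6, -156.4, 167.4]
tcp_rot: [3.141, 0.0, 1.571]
contact_force: [-1.3, 1.7, 6.8]
grip_width: 0.3
finger_force: 3.7
```

Call:
send_rows --rows '[{"x": 0, "y": 0, "z": 0.003, "ax": 0, "ay": 0, "az": 0, "jaw": -1}, {"x": 0, "y": 0, "z": 0.006, "ax": 0, "ay": 0, "az": 0, "jaw": -1}, {"x": 0, "y": 0, "z": 0.009, "ax": 0, "ay": 0, "az": 0, "jaw": -1}, {"x": 0, "y": 0, "z": 0.012, "ax": 0, "ay": 0, "az": 0, "jaw": -1}, {"x": 0, "y": 0, "z": 0.012, "ax": 0, "ay": 0, "az": 0, "jaw": -1}, {"x": 0, "y": 0, "z": 0.012, "ax": 0, "ay": 0, "az": 0, "jaw": -1}, {"x": 0, "y": 0, "z": 0.012, "ax": 0, "ay": 0, "az": 0, "jaw": -1}, {"x": 0, "y": 0, "z": 0.012, "ax": 0, "ay": 0, "az": 0, "jaw": -1}, {"x": 0, "y": 0, "z": 0.012, "ax": 0, "ay": 0, "az": 0, "jaw": -1}, {"x": 0, "y": 0, "z": 0.012, "ax": 0, "ay": 0, "az": 0, "jaw": -1}]'

```text
time: 14.05
tool_pos: [612.7, -156.5, 165.9]
tcp_rot: [3.14, 0.001, 1.571]
contact_force: [-2.2, 2.2, 10.9]
grip_width: 0.5
finger_force: 5.8
```

Stand B's plunger has jammed: the force rises to 10.9 N with the disc at about z = 167 mm. I'm moving on to C.

Call:
send_rows --rows '[{"x": 0, "y": 0, "z": -0.1, "ax": 0, "ay": 0, "az": 0, "jaw": -1}, {"x": -0.05, "y": 0, "z": -0.2, "ax": 0, "ay": 0, "az": 0, "jaw": -1}, {"x": -0.2, "y": 0, "z": -0.25, "ax": 0, "ay": 0, "az": 0, "jaw": -1}, {"x": -0.35, "y": 0, "z": -0.25, "ax": 0, "ay": 0, "az": 0, "jaw": -1}, {"x": -0.5, "y": 0, "z": -0.25, "ax": 0, "ay": 0, "az": 0, "jaw": -1}, {"x": -0.65, "y": -0.02, "z": -0.24, "ax": 0, "ay": 0, "az": 0, "jaw": -1}, {"x": -0.8, "y": -0.02, "z": -0.22, "ax": 0, "ay": 0, "az": 0, "jaw": -1}, {"x": -0.9, "y": -0.02, "z": -0.19, "ax": 0, "ay": 0, "az": 0, "jaw": -1}, {"x": -1, "y": -0.02, "z": -0.16, "ax": 0, "ay": 0, "az": 0, "jaw": -1}, {"x": -1, "y": -0.02, "z": -0.14, "ax": 0, "ay": 0, "az": 0, "jaw": -1}]'

```text
time: 15.3
tool_pos: [608.1, -357.5, 190.9]
tcp_rot: [-3.141, -0.001, 1.57]
contact_force: [0.8, -0.7, -0.7]
grip_width: 0.0
finger_force: 0.0
```

```bash
python3 look.py w3
```

```text
15.3 [ 608.05420713 -357.45893437  190.87088504] [-3.14059000e+00 -6.92474490e-04  1.56965387e+00] [ 0.83066651 -0.72720452 -0.69273287]
```

View pics/w3.png

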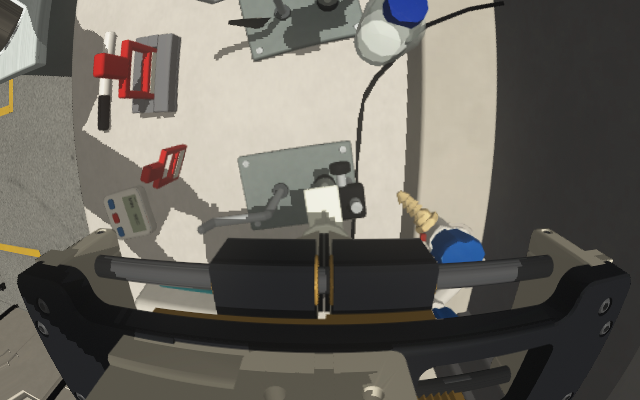

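w3: the tag in its holder is at (125,70), the small look-alike at (165,165), the marker at (105,80), the timer at (130,210), and the bases of stands B and C at (300,20) and (300,180). Now I'll press C.

Call:
send_rows --rows '[{"x": -0.02, "y": 0, "z": 0, "ax": 0, "ay": 0, "az": 0, "jaw": -1}, {"x": -0.02, "y": 0, "z": 0.02, "ax": 0, "ay": 0, "az": 0, "jaw": -1}, {"x": -0.02, "y": 0, "z": 0.03, "ax": 0, "ay": 0, "az": 0, "jaw": -1}, {"x": -0.02, "y": 0, "z": 0.04, "ax": 0, "ay": 0, "az": 0, "jaw": -1}, {"x": -0.02, "y": 0, "z": 0.05, "ax": 0, "ay": 0, "az": 0, "jaw": -1}, {"x": -0.02, "y": 0, "z": 0.06, "ax": 0, "ay": 0, "az": 0, "jaw": -1}, {"x": -0.02, "y": 0, "z": 0.065, "ax": 0, "ay": 0, "az": 0, "jaw": -1}, {"x": -0.02, "y": 0, "z": 0.07, "ax": 0, "ay": 0, "az": 0, "jaw": -1}, {"x": -0.02, "y": 0, "z": 0.075, "ax": 0, "ay": 0, "az": 0, "jaw": -1}, {"x": -0.02, "y": 0, "z": 0.075, "ax": 0, "ay": 0, "az": 0, "jaw": -1}]'

```text
time: 16.6
tool_pos: [608.5, -360.3, 177.0]
tcp_rot: [3.142, -0.0, 1.571]
contact_force: [0.6, 0.3, 2.0]
grip_width: 0.5
finger_force: 0.9
```

Call:
send_rows --rows '[{"x": 0, "y": 0, "z": 0.003, "ax": 0, "ay": 0, "az": 0, "jaw": -1}, {"x": 0, "y": 0, "z": 0.006, "ax": 0, "ay": 0, "az": 0, "jaw": -1}, {"x": 0, "y": 0, "z": 0.009, "ax": 0, "ay": 0, "az": 0, "jaw": -1}, {"x": 0, "y": 0, "z": 0.012, "ax": 0, "ay": 0, "az": 0, "jaw": -1}, {"x": 0, "y": 0, "z": 0.015, "ax": 0, "ay": 0, "az": 0, "jaw": -1}, {"x": 0, "y": 0, "z": 0.018, "ax": 0, "ay": 0, "az": 0, "jaw": -1}, {"x": 0, "y": 0, "z": 0.021, "ax": 0, "ay": 0, "az": 0, "jaw": -1}, {"x": 0, "y": 0, "z": 0.024, "ax": 0, "ay": 0, "az": 0, "jaw": -1}, {"x": 0, "y": 0, "z": 0.026, "ax": 0, "ay": 0, "az": 0, "jaw": -1}, {"x": 0, "y": 0, "z": 0.026, "ax": 0, "ay": 0, "az": 0, "jaw": -1}]'

```text
time: 17.85
tool_pos: [608.5, -360.4, 171.8]
tcp_rot: [-3.142, -0.0, 1.571]
contact_force: [0.3, 1.7, 2.1]
grip_width: 0.2
finger_force: 0.9
```

Call:
send_rows --rows '[{"x": 0, "y": 0, "z": 0.03, "ax": 0, "ay": 0, "az": 0, "jaw": -1}, {"x": 0, "y": 0, "z": 0.06, "ax": 0, "ay": 0, "az": 0, "jaw": -1}, {"x": 0, "y": 0, "z": 0.09, "ax": 0, "ay": 0, "az": 0, "jaw": -1}, {"x": 0, "y": 0, "z": 0.12, "ax": 0, "ay": 0, "az": 0, "jaw": -1}, {"x": 0, "y": 0, "z": 0.145, "ax": 0, "ay": 0, "az": 0, "jaw": -1}, {"x": 0, "y": 0, "z": 0.156, "ax": 0, "ay": 0, "az": 0, "jaw": -1}, {"x": 0, "y": 0, "z": 0.156, "ax": 0, "ay": 0, "az": 0, "jaw": -1}, {"x": 0, "y": 0, "z": -0.1, "ax": 0, "ay": 0, "az": 0, "jaw": -1}, {"x": 0, "y": -0.05, "z": -0.35, "ax": 0, "ay": 0, "az": 0, "jaw": -1}, {"x": 0.15, "y": -0.3, "z": -0.35, "ax": 0, "ay": 0, "az": 0, "jaw": -0.1}]'

```text
time: 19.1
tool_pos: [551.6, -333.9, 246.5]
tcp_rot: [3.132, 0.009, 1.57]
contact_force: [0.8, 0.1, -0.8]
grip_width: 6.7
finger_force: 0.0
```

```bash
python3 discs.py s2; python3 - <<'E'
from h import *
o=bot.get_obs()
# tag & holder from saved wrist view w3, and side/top
for n in('s2top','s2side'):
    z=np.load(n+'.npz'); im=z['im'].astype(int); P=cloud(n[2:],z['d'])
    red=(im[...,0]>100)&(im[...,1]<80)&(im[...,2]<85)&(P[...,0]>370)&(P[...,0]<440)&(P[...,1]<-180)&(P[...,1]>-280)&(P[...,2]>28)&(z['d']>0)
    q=P[red]; print(n,len(q)); 
    for a,b in((28,60),(60,88),(88,130)):
        s=q[(q[:,2]>a)&(q[:,2]<b)]
        if len(s)>3: print(a,len(s),s.mean(0).round(1),s.min(0).round(),s.max(0).round())
P=np.load('w3P.npy'); z=np.load('w3.npz'); im=z['im'].astype(int)
red=(im[...,0]>90)&(im[...,1]<70)&(im[...,2]<75)&(np.arange(640)[None]<200)&(P[...,1]>-290)&(z['d']>0)
q=P[red]
for a,b in((28,60),(60,88),(88,120),(121,135)):
    s=q[(q[:,2]>a)&(q[:,2]<b)]
    if len(s)>3: c,v=s.mean(0),np.linalg.eigh(np.cov(s[:,:2].T))[1][:,1]; print('w',a,len(s),c.round(1),s.min(0).round(),s.max(0).round(),v)
def rect(name,m,P):
    k,l,s,c=cv2.connectedComponentsWithStats(cv2.morphologyEx(m.astype(np.uint8),cv2.MORPH_OPEN,np.ones((3,3))))
    for i in range(1,k):
        if s[i,4]>60: print(name,c[i].round(),s[i,4],[np.round(x,1) for x in cv2.minAreaRect(P[l==i][:,:2].astype(np.float32))])
gray=(im.max(2)-im.min(2)<30)&(z['d']>0)
rect('holder',gray&(P[...,2]>22)&(P[...,2]<29)&(P[...,0]<470),P)
rect('base',gray&(P[...,2]>6)&(P[...,2]<13)&(P[...,0]>480)&(P[...,0]<670),P)
z=np.load('top0.npz');P=cloud('top',z['d']);im=z['im'].astype(int)
rect('topbase',(P[...,2]>4)&(P[...,2]<14)&(P[...,0]>480)&(P[...,0]<670)&(abs(P[...,1])<430)&(im.max(2)<140),P)
E
```

```text
19.1 [ 551.62873446 -333.94296894  246.46298758]
top (603, 240) 52 145.5 [603.1 240.2 143.8]
top (611, -157) 57 169.6 [ 612.  -155.6  168.2]
side (603, 240) 38 144.7 [602.3 239.2 143.6]
side (611, -157) 20 138.4 [ 610.5 -158.8  139. ]
side (609, -362) 130 144.5 [ 608.2 -363.1  143.5]
s2top 10
60 7 [ 410.8 -198.    75.9] [ 409. -203.   62.] [ 413. -195.   85.]
s2side 291
28 102 [ 408.1 -227.1   42.5] [ 403. -257.   29.] [ 415. -199.   60.]
60 82 [ 406.5 -234.9   77.3] [ 403. -257.   60.] [ 413. -201.   88.]
88 107 [ 406.5 -230.6  108.7] [ 402. -238.   88.] [ 413. -218.  124.]
w 28 501 [ 411.8 -227.2   40.8] [ 404. -256.   28.] [ 417. -198.   60.] [0.06108378 0.99813264]
w 60 553 [ 412.6 -227.8   78.8] [ 404. -257.   60.] [ 417. -197.   88.] [0.06792055 0.99769073]
w 88 413 [ 415.9 -226.7  105. ] [ 406. -238.   88.] [ 418. -216.  120.] [0.09143679 0.99581088]
w 121 200 [ 410.6 -227.1  122.1] [ 403. -237.  121.] [ 417. -216.  124.] [0.09440906 0.99553349]
holder [157.  74.] 1764 [array([ 410.4, -226.9]), array([92.2, 53. ]), np.float64(85.4)]
holder [137.  71.] 298 [array([ 390.5, -221.4]), array([46.8, 13.6]), np.float64(86.4)]
base [298.  25.] 4827 [array([ 579.4, -187.8]), array([ 72.4, 137. ]), np.float64(87.9)]
base [372.  84.] 114 [array([ 659.3, -252.1]), array([24.6,  6.4]), np.float64(61.8)]
base [287. 179.] 5483 [array([ 578.2, -367.5]), array([130.8,  90.6]), np.float64(8.0)]
base [352. 175.] 90 [array([ 637.2, -353.5]), array([10.3, 18. ]), np.float64(6.5)]
topbase [238. 175.] 432 [array([575.6, 217.2]), array([112.9,  99.8]), np.float64(46.6)]
topbase [344. 177.] 497 [array([ 582.3, -163.4]), array([123.4,  92.4]), np.float64(10.8)]
topbase [399. 179.] 506 [array([ 575.2, -365.5]), array([118.5,  90.2]), np.float64(6.2)]
```

A and C are home (disc at 143.6 mm) and B has jammed (168 mm). The tag tab is at about (410,-227) with its normal turned -0.08 rad. I'll go down over it with the jaws half open.

Call:
send_rows --rows '[{"x": 0.13, "y": -0.17, "z": 0, "ax": 0, "ay": 0, "az": 0.03, "jaw": 0}, {"x": 0.26, "y": -0.35, "z": 0.1, "ax": 0, "ay": 0, "az": 0.06, "jaw": 0}, {"x": 0.4, "y": -0.53, "z": 0.2, "ax": 0, "ay": 0, "az": 0.077, "jaw": 0}, {"x": 0.5, "y": -0.66, "z": 0.3, "ax": 0, "ay": 0, "az": 0.077, "jaw": 0}, {"x": 0.515, "y": -0.69, "z": 0.4, "ax": 0, "ay": 0, "az": 0.077, "jaw": 0}, {"x": 0.515, "y": -0.69, "z": 0.46, "ax": 0, "ay": 0, "az": 0.077, "jaw": 0}, {"x": 0.515, "y": -0.69, "z": 0.54, "ax": 0, "ay": 0, "az": 0.077, "jaw": 0}, {"x": 0.515, "y": -0.69, "z": 0.63, "ax": 0, "ay": 0, "az": 0.077, "jaw": 0}, {"x": 0.515, "y": -0.69, "z": 0.71, "ax": 0, "ay": 0, "az": 0.077, "jaw": 0}, {"x": 0.515, "y": -0.69, "z": 0.74, "ax": 0, "ay": 0, "az": 0.077, "jaw": 0}]'

```text
time: 20.45
tool_pos: [410.5, -227.7, 92.9]
tcp_rot: [-3.14, -0.001, 1.49]
contact_force: [0.6, -0.1, 1.4]
grip_width: 45.7
finger_force: 0.0
```

Call:
send_rows --rows '[{"x": 0, "y": 0, "z": 0, "ax": 0, "ay": 0, "az": 0, "jaw": -1}, {"x": 0, "y": 0, "z": 0, "ax": 0, "ay": 0, "az": 0, "jaw": -1}, {"x": 0, "y": 0, "z": 0, "ax": 0, "ay": 0, "az": 0, "jaw": -1}, {"x": 0, "y": 0, "z": 0, "ax": 0, "ay": 0, "az": 0, "jaw": -1}, {"x": 0, "y": 0, "z": 0, "ax": 0, "ay": 0, "az": 0, "jaw": -1}, {"x": 0, "y": 0, "z": 0, "ax": 0, "ay": 0, "az": 0, "jaw": -1}, {"x": 0, "y": 0, "z": -0.03, "ax": 0, "ay": 0, "az": 0, "jaw": -1}, {"x": 0, "y": 0, "z": -0.1, "ax": 0, "ay": 0, "az": 0, "jaw": -1}, {"x": 0, "y": 0, "z": -0.18, "ax": 0, "ay": 0, "az": 0, "jaw": -1}, {"x": 0, "y": 0, "z": -0.26, "ax": 0, "ay": 0, "az": 0, "jaw": -1}]'

```text
time: 21.7
tool_pos: [410.5, -227.5, 147.2]
tcp_rot: [3.141, 0.0, 1.491]
contact_force: [-0.2, -0.2, -0.2]
grip_width: 14.1
finger_force: 30.0
```

```bash
python3 look.py w4; python3 - <<'E'
from h import *
P=np.load('w4P.npy'); z=np.load('w4.npz'); im=z['im'].astype(int)
s,d=bot.capture('side'); cv2.imwrite('pics/s4.png',s[150:350,250:520,::-1].repeat(2,0).repeat(2,1))
print(wproj([[612,-156.5,168],[537,-172,104],[580,-163,10]],{'tool_pos':z['tool_pos'],'tcp_rot':z['tcp_rot']}))
E
python3 - <<'E'
import cv2,numpy as np
a=cv2.imread('pics/w4.png'); b=cv2.imread('pics/s4.png')
c=np.zeros((600,640,3),np.uint8); c[:400]=a; c[400:,:540]=cv2.resize(b,(540,400))[100:300]; cv2.imwrite('pics/m4.png',c)
E
```

```text
21.7 [ 410.50714236 -227.4688165   147.16170978] [3.14115841e+00 1.41130080e-04 1.49050374e+00] [-0.17369279 -0.21336401 -0.1537    ]
white [623. 121.] 861 [ 609.9 -157.4  168. ] [ 595. -173.  165.] [ 628. -142.  170.]
[[624.90823887 119.60704939]
 [493.75895818 131.43200443]
 [482.82780064 115.40630121]]
```

View pics/m4.png

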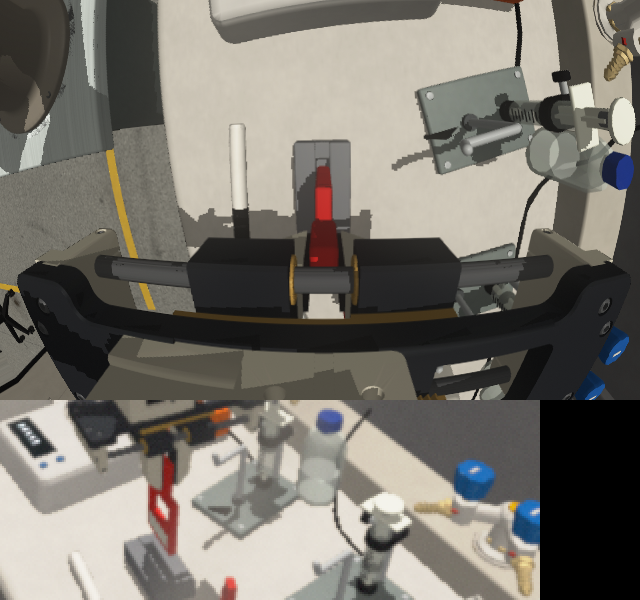

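```bash
python3 - <<'E'
from h import *
P=np.load('w4P.npy'); z=np.load('w4.npz'); im=z['im'].astype(int); d=z['d']
g=(im.max(2)-im.min(2)<40)&(d>0)&(P[...,1]>-240)&(P[...,1]<-110)&(P[...,0]>490)&(P[...,0]<670)
m=g&(P[...,2]>5)&(P[...,2]<14)
q=P[m][:,:2].astype(np.float32); r=cv2.minAreaRect(q); print(r, cv2.boxPoints(r).round(1).tolist())
m=g&(P[...,2]>94)&(P[...,2]<124)&(P[...,0]<575)
q=P[m]; print(len(q)); 
for a in range(495,576,8):
    s=q[(q[:,0]>=a)&(q[:,0]<a+8)]
    if len(s): print(a,len(s),s.mean(0).round(1),s[:,2].max().round(1))
l=q[(q[:,2]<107)]; c=l.mean(0); v=np.linalg.eigh(np.cov(l[:,:2].T))[1][:,1]; print(c,np.arctan(v[1]/v[0]))
E
```

```text
((592.5115966796875, -186.71900939941406), (141.9008331298828, 138.1945037841797), 13.603327751159668) [[507.29998779296875, -136.1999969482422], [539.7999877929688, -270.6000061035156], [677.7000122070312, -237.1999969482422], [645.2000122070312, -102.9000015258789]]
757
503 148 [ 507.4 -181.6  116.1] 121.5
511 54 [ 515.6 -178.6  104.7] 118.5
519 110 [ 522.9 -178.   103.1] 105.5
527 108 [ 531.1 -176.6  103.2] 105.4
535 101 [ 538.9 -174.4  103.2] 105.2
543 97 [ 546.9 -172.5  103.2] 105.6
551 97 [ 555.1 -170.6  103. ] 105.7
559 42 [ 561.5 -168.6  101.3] 104.4
[ 537.86554207 -174.52550349  102.99927677] 0.22678768547885492
```

Call:
send_rows --rows '[{"x": 0.03, "y": 0.04, "z": 0, "ax": 0, "ay": 0, "az": -0.04, "jaw": -1}, {"x": 0.06, "y": 0.09, "z": 0, "ax": 0, "ay": 0, "az": -0.08, "jaw": -1}, {"x": 0.1, "y": 0.14, "z": 0, "ax": 0, "ay": 0, "az": -0.13, "jaw": -1}, {"x": 0.14, "y": 0.19, "z": 0, "ax": 0, "ay": 0, "az": -0.18, "jaw": -1}, {"x": 0.17, "y": 0.24, "z": 0.003, "ax": 0, "ay": 0, "az": -0.22, "jaw": -1}, {"x": 0.2, "y": 0.28, "z": 0.006, "ax": 0, "ay": 0, "az": -0.26, "jaw": -1}, {"x": 0.22, "y": 0.31, "z": 0.009, "ax": 0, "ay": 0, "az": -0.28, "jaw": -1}, {"x": 0.227, "y": 0.33, "z": 0.009, "ax": 0, "ay": 0, "az": -0.292, "jaw": -1}, {"x": 0.227, "y": 0.33, "z": 0.009, "ax": 0, "ay": 0, "az": -0.292, "jaw": -1}, {"x": 0.227, "y": 0.33, "z": 0.009, "ax": 0, "ay": 0, "az": -0.292, "jaw": -1}]'

```text
time: 23.05
tool_pos: [479.7, -187.7, 144.1]
tcp_rot: [-3.142, -0.0, 1.796]
contact_force: [-1.0, -0.2, -1.3]
grip_width: 13.9
finger_force: 30.0
```

```bash
python3 look.py w5; python3 - <<'E'
from h import *
P=np.load('w5P.npy'); z=np.load('w5.npz'); im=z['im'].astype(int); d=z['d']
H=np.array([537.5,-174.4]); u=np.array([.9748,.2231]); v=np.array([-.2231,.9748])
def st(P): q=P[...,:2]-H; return q@u,q@v
S,V=st(P)
g=(im.max(2)-im.min(2)<40)&(d>0)&(P[...,2]>94)&(P[...,2]<124)&(abs(V)<25)
for a in range(-44,40,6):
    m=g&(S>=a)&(S<a+6)
    if m.sum()>3: print(a,m.sum(),V[m].mean().round(1),np.percentile(P[...,2][m],95).round(1))
s,ds=bot.capture('side'); Q=cloud('side',ds); S,V=st(Q); a=s.astype(int)
for nm,I,PP,D in(('side',a,Q,ds),('w',im,P,d)):
    S,V=st(PP)
    r=(I[...,0]>90)&(I[...,1]<75)&(I[...,2]<80)&(D>0)&(PP[...,2]>45)&(abs(S+59)<25)&(abs(V)<40)
    print(nm,r.sum())
    for z0 in range(50,180,12):
        m=r&(PP[...,2]>=z0)&(PP[...,2]<z0+12)
        if m.sum()>3: print(z0,m.sum(),S[m].mean().round(1),V[m].mean().round(1),V[m].min().round(1),V[m].max().round(1))
    if r.sum(): print('zmin',PP[...,2][r].min())
cv2.imwrite('pics/s5.png',cv2.resize(s[170:300,290:430,::-1],None,fx=4.2,fy=4.2,interpolation=cv2.INTER_CUBIC))
E
```

```text
23.05 [ 479.66290724 -187.66174641  144.12415272] [-3.14151482e+00 -8.05065571e-05  1.79583295e+00] [-0.97741326 -0.2284852  -1.32388555]
-38 33 -0.7 119.8
-32 128 0.6 120.4
-26 83 0.6 113.4
-20 98 -0.5 104.6
-14 98 -0.4 105.0
-8 94 -0.0 104.8
-2 101 0.2 104.8
4 98 0.1 104.9
10 84 0.3 104.8
16 88 0.4 104.8
22 65 0.9 104.3
side 239
74 10 -63.1 1.0 -28.7 27.0
86 55 -62.5 2.8 -27.8 28.3
98 21 -62.9 3.6 -28.7 29.3
110 24 -62.3 2.5 -28.6 30.0
122 70 -63.0 -1.5 -27.8 31.3
134 19 -63.7 -3.1 -9.5 11.1
146 17 -58.6 -8.1 -9.6 -6.7
158 12 -58.5 -8.4 -9.8 -6.9
170 7 -58.6 -6.8 -9.4 -0.8
zmin 83.54073667237591
w 1266
62 24 -60.9 30.9 30.1 31.3
74 46 -60.6 30.9 29.6 31.6
86 30 -60.6 31.0 30.4 31.4
98 54 -60.5 31.0 29.7 31.7
110 66 -60.5 31.0 29.2 31.6
122 595 -60.3 22.0 11.1 31.6
134 6 -62.2 16.1 8.7 28.8
170 420 -60.1 7.4 2.6 11.9
zmin 61.639571048520764
```

View pics/s5.png

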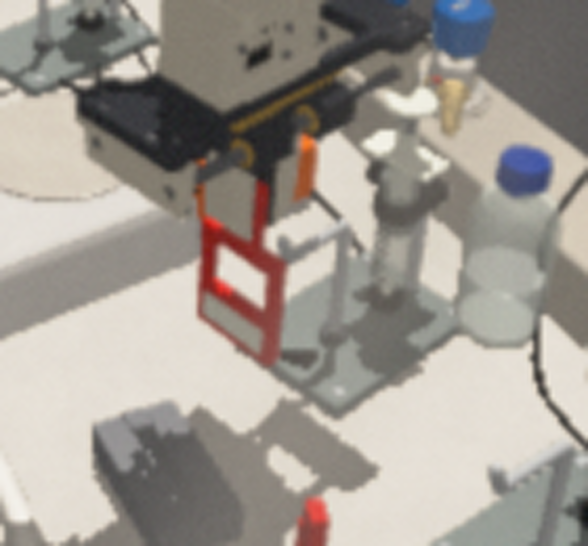

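The crop shows the tag upright in the gripper, with its window at (240,275) right in front of hook tip B at (290,245). Now I'll feed the hook through the window.

Call:
send_rows --rows '[{"x": 0, "y": 0, "z": -0.006, "ax": 0, "ay": 0, "az": 0, "jaw": -1}, {"x": 0, "y": 0.03, "z": -0.006, "ax": 0, "ay": 0, "az": 0, "jaw": -1}, {"x": 0, "y": 0.07, "z": -0.006, "ax": 0, "ay": 0, "az": 0, "jaw": -1}, {"x": 0, "y": 0.11, "z": -0.006, "ax": 0, "ay": 0, "az": 0, "jaw": -1}, {"x": 0, "y": 0.15, "z": -0.006, "ax": 0, "ay": 0, "az": 0, "jaw": -1}, {"x": 0, "y": 0.19, "z": -0.006, "ax": 0, "ay": 0, "az": 0, "jaw": -1}, {"x": 0, "y": 0.23, "z": -0.006, "ax": 0, "ay": 0, "az": 0, "jaw": -1}, {"x": 0, "y": 0.27, "z": -0.006, "ax": 0, "ay": 0, "az": 0, "jaw": -1}, {"x": 0, "y": 0.3, "z": -0.006, "ax": 0, "ay": 0, "az": 0, "jaw": -1}, {"x": 0, "y": 0.3, "z": -0.006, "ax": 0, "ay": 0, "az": 0, "jaw": -1}]'

```text
time: 24.4
tool_pos: [538.7, -174.0, 145.2]
tcp_rot: [-3.142, -0.0, 1.797]
contact_force: [0.5, 0.7, -1.6]
grip_width: 13.6
finger_force: 30.0
```

Call:
send_rows --rows '[{"x": 0, "y": 0, "z": 0.015, "ax": 0, "ay": 0, "az": 0, "jaw": -1}, {"x": 0, "y": 0, "z": 0.03, "ax": 0, "ay": 0, "az": 0, "jaw": -1}, {"x": 0, "y": 0, "z": 0.045, "ax": 0, "ay": 0, "az": 0, "jaw": -1}, {"x": 0, "y": 0, "z": 0.06, "ax": 0, "ay": 0, "az": 0, "jaw": -1}, {"x": 0, "y": 0, "z": 0.072, "ax": 0, "ay": 0, "az": 0, "jaw": -1}, {"x": 0, "y": 0, "z": 0.082, "ax": 0, "ay": 0, "az": 0, "jaw": -1}, {"x": 0, "y": 0, "z": 0.09, "ax": 0, "ay": 0, "az": 0, "jaw": -1}, {"x": 0, "y": 0, "z": 0.095, "ax": 0, "ay": 0, "az": 0, "jaw": -1}, {"x": 0, "y": 0, "z": 0.098, "ax": 0, "ay": 0, "az": 0, "jaw": -1}, {"x": 0, "y": 0, "z": 0.098, "ax": 0, "ay": 0, "az": 0, "jaw": -1}]'

```text
time: 25.65
tool_pos: [538.4, -174.1, 126.1]
tcp_rot: [3.141, 0.0, 1.796]
contact_force: [-2.0, 0.5, 4.2]
grip_width: 13.8
finger_force: 30.0
```

```bash
python3 - <<'E'
from h import *
print(bot.get_obs()['contact_force'])
s,ds=bot.capture('side')
cv2.imwrite('pics/s6.png',cv2.resize(s[150:290,310:450,::-1],None,fx=4.2,fy=4.2,interpolation=cv2.INTER_CUBIC))
E
```

```text
[-1.95442216  0.46293842  4.21196672]
```

View pics/s6.png

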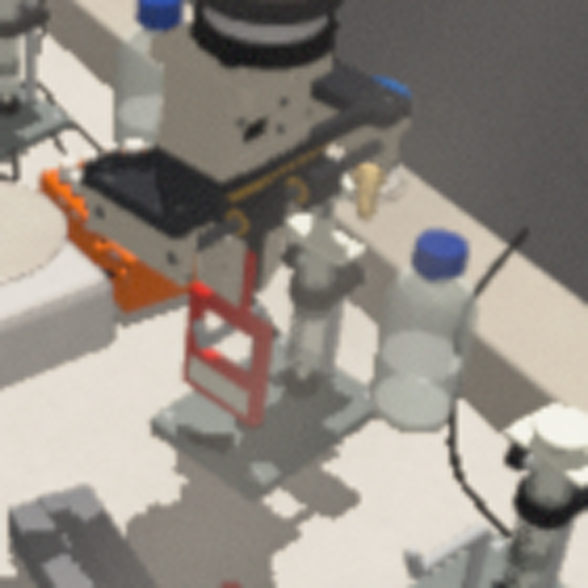

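The hook is through the window at (210,330) in the crop, and the bar rests on it with about 4 N. I'll release with a limited opening, then rise.

Call:
send_rows --rows '[{"x": 0, "y": 0, "z": -0.003, "ax": 0, "ay": 0, "az": 0, "jaw": -0.65}, {"x": 0, "y": 0, "z": -0.003, "ax": 0, "ay": 0, "az": 0, "jaw": -0.6}, {"x": 0, "y": 0, "z": -0.003, "ax": 0, "ay": 0, "az": 0, "jaw": -0.5}, {"x": 0, "y": 0, "z": -0.003, "ax": 0, "ay": 0, "az": 0, "jaw": -0.4}, {"x": 0, "y": 0, "z": -0.003, "ax": 0, "ay": 0, "az": 0, "jaw": -0.3}, {"x": 0, "y": 0, "z": -0.003, "ax": 0, "ay": 0, "az": 0, "jaw": -0.2}, {"x": 0, "y": 0, "z": -0.003, "ax": 0, "ay": 0, "az": 0, "jaw": -0.2}, {"x": 0, "y": 0, "z": -0.003, "ax": 0, "ay": 0, "az": 0, "jaw": -0.2}, {"x": 0, "y": 0, "z": -0.003, "ax": 0, "ay": 0, "az": 0, "jaw": -0.2}, {"x": 0, "y": 0, "z": -0.003, "ax": 0, "ay": 0, "az": 0, "jaw": -0.2}]'

```text
time: 26.95
tool_pos: [538.4, -174.1, 126.3]
tcp_rot: [3.141, -0.0, 1.796]
contact_force: [-0.5, 0.2, -0.1]
grip_width: 36.8
finger_force: 0.0
```

Call:
send_rows --rows '[{"x": 0, "y": 0, "z": -0.02, "ax": 0, "ay": 0, "az": 0, "jaw": -0.2}, {"x": 0, "y": 0, "z": -0.06, "ax": 0, "ay": 0, "az": 0, "jaw": -0.2}, {"x": 0, "y": 0, "z": -0.11, "ax": 0, "ay": 0, "az": 0, "jaw": -0.2}, {"x": 0, "y": 0, "z": -0.17, "ax": 0, "ay": 0, "az": 0, "jaw": -0.2}, {"x": 0, "y": 0, "z": -0.24, "ax": 0, "ay": 0, "az": 0, "jaw": -0.2}, {"x": 0, "y": 0, "z": -0.32, "ax": 0, "ay": 0, "az": 0, "jaw": -0.2}, {"x": 0, "y": 0, "z": -0.42, "ax": 0, "ay": 0, "az": 0, "jaw": -0.2}, {"x": 0, "y": 0, "z": -0.52, "ax": 0, "ay": 0, "az": 0, "jaw": -0.2}, {"x": 0, "y": 0, "z": -0.6, "ax": 0, "ay": 0, "az": 0, "jaw": -0.2}, {"x": 0, "y": 0, "z": -0.6, "ax": 0, "ay": 0, "az": 0, "jaw": -0.2}]'

```text
time: 28.2
tool_pos: [539.0, -174.4, 248.2]
tcp_rot: [3.139, 0.002, 1.796]
contact_force: [0.1, 0.6, -0.6]
grip_width: 36.4
finger_force: 0.0
```

```bash
python3 discs.py s7; python3 - <<'E'
from h import *
s=np.load('s7side.npz')['im']
cv2.imwrite('pics/s7.png',cv2.resize(s[150:290,310:450,::-1],None,fx=4.2,fy=4.2,interpolation=cv2.INTER_CUBIC))
E
```

```text
28.2 [ 538.96951731 -174.36955619  248.1692659 ]
top (603, 240) 60 144.5 [603.9 240.9 143. ]
top (609, -362) 49 144.3 [ 608.9 -361.5  142.8]
side (603, 240) 36 145.0 [602.2 238.5 143.9]
side (611, -157) 85 169.2 [ 611.1 -158.1  168.3]
side (609, -362) 129 144.7 [ 608.  -363.4  143.6]
```

View pics/s7.png

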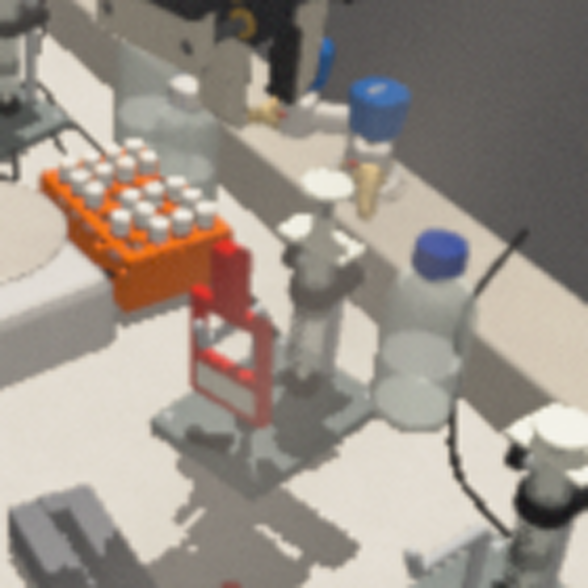

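The tag hangs free and upright on hook B, at (230,340) in the crop. Plungers A and C are home, B is stopped at its jam, and the gripper is well clear. I'm handing the job in.

```bash
python3 -c "
from plant import bot
print(bot.close_job())"
```

```text
the job is handed in; nothing more can be done
None
```

I tested all three syringes: plungers A and C are fully home, B jammed part way and was not forced (about 11 N at the last reading). The red tag hangs freely on stand B's hook, and the job was handed in at about 28 s; the judge's result isn't shown.

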